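# Lock the sprocket fixture's spindle

## Task

Lock the spindle of the sprocket fixture: with the fingertips, push the upright pin on the slotted steel disc round until the slot lines up with the flat lock bar, then push the bar by its upright tab through the slot until it is fully home. Leave the loose parts and tools around it where they are, and finish with the hand clear of everything.

Things in the scene. Friction and masses are not known exactly. Their poses are not given: they have to be found in the camera images.
- fixture: Spindle-lock fixture bolted to the bench: grey base plate (305 x 200 x 12 mm), a steel slotted disc on an upright axis and a sliding lock bar in a dark guide. Origin: on the bench (z = 0) on the disc's axis. z up; x is the way the bar is pushed: the bar lies on the -x side of the disc, on y = 0. Plate from x = -215 to +90 mm, y = -100 to +100.
- guide_top (a point): Centre of the top of the bar's dark guide block, 60 mm above the bench, 93 mm from the disc's axis; the block is 36 mm long along the bar and 39 mm wide. Behind it a 30 mm wide rail (top 38 mm above the bench) carries the bar.
- lock_disc (a joint): Angle of the slotted disc about the fixture's z, rad, growing anticlockwise from above; 0 = slot in line with the bar (pointing to the fixture's -x). Starts at +0.55 to +1.6: turn it clockwise. It can go past 0 (to -0.9), has no click at 0 and stays where left (about 1 N of friction at the pin).
- slot_mouth (a point): Middle of the slot's open mouth, on the disc's rim and top face. Disc: radius 65 mm, from 39 to 51 mm above the bench. The slot is radial, 16 mm wide, flared to 24 mm at the mouth, and reaches in to 28 mm from the axis. A sprocket and nut (up to 27 mm from the axis, 73 mm above the bench) turn with the disc at its centre.
- lug (a point): The disc's pin: upright dark steel, 14 mm diameter, from the disc's top (51 mm) to 90 mm above the bench, 47 mm from the disc's axis, straight opposite the slot. The point lies on the pin's axis 72 mm above the bench. Push it sideways to turn the disc.
- lock_bar (a joint): Travel of the lock bar along the fixture's +x, m: 0 = withdrawn, 0.050 = fully home (hard stop). Starts at 0 to 0.008; about 2 N of friction; stays where left. Its nose meets the disc's rim at about 0.019 and goes on only if the slot is lined up within about 0.1 rad; it then centres the disc itself.
- tab_back (a point): Middle of the back face (away from the disc) of the bar's upright cross tab: dark steel, 10 mm thick, 44 mm wide, 49 to 90 mm above the bench. The point is 69.5 mm above the bench, 173 mm from the disc's axis at travel 0 and 123 mm when home. The bar's tail sticks out 12 mm behind it, below 49 mm. Push here along the fixture's x.
- nose (a point): Tip of the bar's nose, 84 mm from the disc's axis at travel 0, 34 mm when home, 44.5 mm above the bench. The flat steel bar is 12 mm wide and 9 mm thick (top at 49 mm); the nose tapers to 5 mm over its last 10 mm.
- lockring: Bystander: loose steel ring 44 mm across, 10 mm high, lying on the base plate beside the bar (+y side). Origin at the centre of its underside. Leave it alone.
- socket: Bystander: loose steel socket 26 mm across, 40 mm high, standing on the base plate beside the bar (-y side). Origin at the centre of its underside. Leave it alone.
- wheel_hub: Bystander: aluminium wheel hub 58 mm across, 85 mm high, standing on the bench. Origin under its centre.
- spray_can: Bystander: spray can 60 mm across, 170 mm high. Origin under its centre.
- grease_jar: Bystander: grease jar 64 mm across, 60 mm high. Origin under its centre.
- screwdriver: Bystander: screwdriver lying on the bench along its x axis.
- wrench: Bystander: wrench lying on the bench along its x axis.

How it is judged:
By the outcome, as a careful person would: the job done as asked, in the order asked, and still so for the second after the job is handed in, with the robot touching nothing.
It also fails if it takes over 48 s, if anything falls off the work surface, if the arm or the gripper's body presses on something with over 40 N, if the wrist force passes 120 N, or if a joint passes its speed limit or range.

## Robot

A 7-joint arm with a two-finger parallel gripper is mounted at the origin on the work surface. World frame = base frame: x ahead of the robot, y to its left, z up, the work surface at z = 0. Lengths are in m, angles in rad, forces in N, time in s.
With the tool pointing down it reaches from about 0.425 to 0.825 m from the base axis. Payload 3.6 kg.
Tool frame: the origin (TCP) lies midway between the tips of the shut fingers; the grasp point (between the pads) lies 19 mm behind it; y points along the fingers, z is the direction in which the jaws open and shut, and the axes are right-handed (so a half turn about y gives the same grasp; the last joint's range is limited). The gripper opens to 93 mm and grips with 3 to 60 N. Pads are 15 mm wide; open, the fingers measure 128 mm over their backs; the gripper's body (75 mm by 188 mm) begins 65 mm behind the grasp point.
Start: joints at [-1.331, 0.615, -0.013, 1.423, 0.008, 1.103, -0.04], TCP at [0.171, 0.627, 0.219] pointing down, gripper open.
Joint ranges: [-3.12, 3.12], [-0.3, 2.06], [-1.34, 1.32], [0.26, 2.42], [-1.36, 4.5], [0.01, 1.98], [-2.84, 2.84]. Speed limits (rad/s): [2.79, 2.79, 3.14, 3.14, 3.14, 3.14, 3.14].

## Interface

Orientations are given as a unit quaternion [x, y, z, w].
In Python, from plant import env, snapshot gives the robot as it stands.
- The arm moves only by the tool drive_tool, never from a script. Its argument "motion" is one flat list of numbers, 7 for each row, row after row: the gripper's target within -1 to 1 (fully open at 1, half-way at 0, shut at -1), then the shift along the tool's x, y, z in m, then the turn, a rotation vector about the tool's x, y, z in rad. In form: [hand, dx, dy, dz, ax, ay, az, hand, dx, dy, dz, ax, ay, az, ...]. A call has 1 to 5 rows; each row is the pose to reach, as a shift and turn from the pose commanded when the call began, along the tool's axes at that moment; what a row does not reach only later rows make up. A row lasts 1/10 s, in which the tool goes at most 50 mm and 8.59 degrees, less where a joint would pass 70% of its speed; a pose out of reach is approached as far as the arm can. A call with a gripper value outside its range is refused whole. The fingers move at their own pace and stop on an object; the grip force is fixed at half the most. Time passes only in rows, so rows that repeat a pose let the fingers close. It gives the time, the measured TCP pose, the force and the opening at its end, in the units of the state.
- env.sense(): the state, without advancing time (a new reading comes with each control period).
- snapshot(name): name is "side" or "top"; returns a dict with "img" (400x640x3 uint8, red, green, blue), "K" (3x3 intrinsics, pixels), "dist_coeffs" ([k1, k2, p1, p2, k3] as OpenCV has them; the pictures are not rectified), "camera_from_world" (4x4, takes a point from world to camera coordinates). Camera axes: x right, y down, z forward; pixel columns grow to the right and rows downward; lengths in m; the calibration is good to about 2 mm. A picture is of the moment at which its call begins. There is no depth.
- env.job_done(): hands the job in, once; it reports no verdict.
The state is a dict: "clock": time; "qpos": joint angles; "qd": joint speeds; "joint_efforts": joint torques, N m; "ee_pos": TCP position; "ee_rot": TCP orientation; "wrist_force": force on the tool from outside, world axes, zero at the start; "moment": the same for the moment, N m; "opening": finger opening in m.
Only numpy, scipy, OpenCV 4.12 (cv2) and the standard library are available. Lean on these libraries where they do the work, as an engineer would, in place of code of your own. Each camera call takes 0.05 s, during which the arm holds its last target.

## Working session

There is one attempt and no reset: what is moved stays moved. The work goes in short steps, Python scripts to look and compute and a tool call to move; the robot and the scene stay as the last step left them, time stands still between calls to the robot, and variables do not carry over. Pictures are saved under pics/ and viewed, and the job is handed in when it is done.

Besides the shell and the picture viewer there is one more tool, called as name(argument=value, ...), one argument or row to a line, values as JSON. drive_tool: Moves the arm, as the interface text tells. Its arguments: {"type":"object","properties":{"motion":{"type":"array"}},"required":["motion"]}

```bash
mkdir -p pics; ls; python3 - <<'E'
from plant import env, snapshot
import cv2, pickle
s=env.sense(); print(s)
d={}
for n in ("side","top"):
    r=snapshot(n); d[n]=r
    cv2.imwrite(f"pics/{n}0.png", r["img"][:,:,::-1])
    print(n,r["K"],r["dist_coeffs"],r["camera_from_world"])
pickle.dump(d,open("s0.pkl","wb"))
E
```

```text
pics
{'clock': 0.0, 'qpos': array([-1.3314929 ,  0.61589168, -0.01263431,  1.42488126,  0.00806549,
        1.10339673, -0.04038662]), 'qd': array([ 5.77001460e-04,  2.22324541e-03, -1.10304696e-03, -4.93311857e-04,
        2.31887363e-05, -1.62413216e-03,  3.45847126e-04]), 'joint_efforts': array([ 9.97914481e-05, -4.58941340e+01,  2.09073373e-01, -1.65745372e+01,
       -6.10606279e-02,  2.03647016e-02,  2.40715299e-04]), 'ee_pos': array([0.1705105 , 0.62642145, 0.21750483]), 'ee_rot': array([ 0.70176004, -0.09379185,  0.09355134, -0.69998863]), 'wrist_force': array([-0.08663966,  0.33715763, -0.47333711]), 'moment': array([ 0.01416558,  0.02343181, -0.05584199]), 'opening': 0.09295848091486378}
side [[477.09020476   0.         333.01886676]
 [  0.         477.09020476 198.81039383]
 [  0.           0.           1.        ]] [0.04426815 0.         0.         0.         0.        ] [[ 0.95240528 -0.30466506 -0.01016814 -0.53352938]
 [-0.18799455 -0.56077313 -0.80634456  0.19905474]
 [ 0.23996299  0.76987837 -0.59135866  1.27710083]
 [ 0.          0.          0.          1.        ]]
top [[385.71416513   0.         322.20789836]
 [  0.         385.71416513 198.57138727]
 [  0.           0.           1.        ]] [-0.0409672  0.         0.         0.         0.       ] [[-0.00424973 -0.9996325  -0.02677303  0.05568485]
 [-0.9956141   0.00673183 -0.09331259  0.59443687]
 [ 0.09345853  0.02625905 -0.99527683  1.22911662]
 [ 0.          0.          0.          1.        ]]
```

View pics/side0.png

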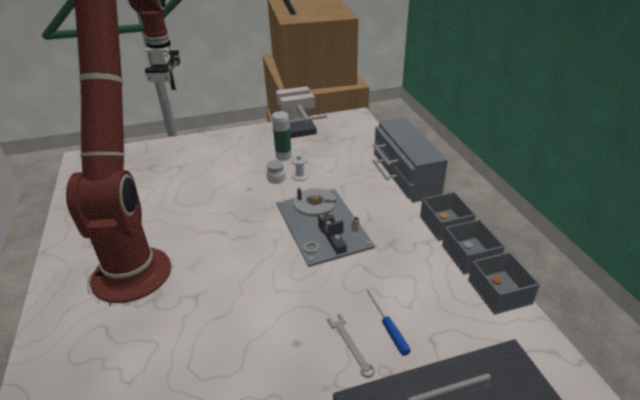

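View pics/top0.png

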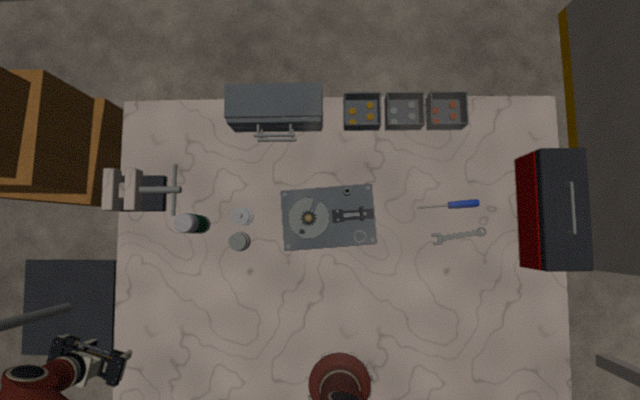

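```bash
python3 - <<'E'
import cv2, pickle
d=pickle.load(open("s0.pkl","rb"))
t=d["top"]["img"][175:260,270:390,::-1]
cv2.imwrite("pics/topc.png",cv2.resize(t,None,fx=6,fy=6,interpolation=cv2.INTER_CUBIC))
t=d["side"]["img"][175:270,270:380,::-1]
cv2.imwrite("pics/sidec.png",cv2.resize(t,None,fx=6,fy=6,interpolation=cv2.INTER_CUBIC))
E
```

```text
(no output)
```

View pics/topc.png

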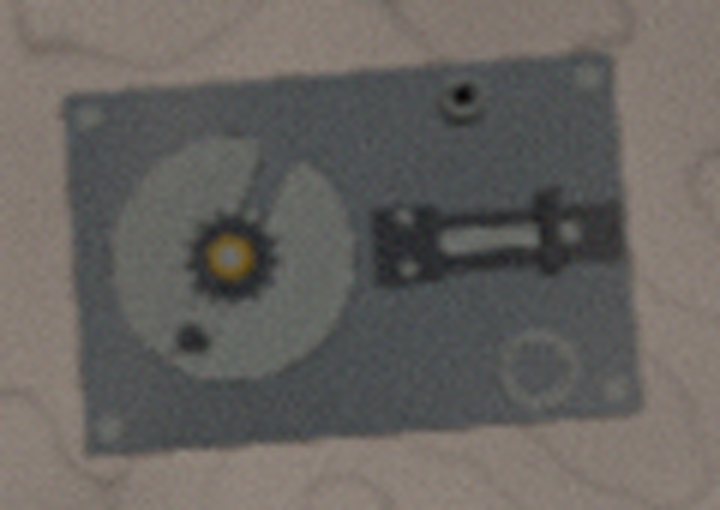

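View pics/sidec.png

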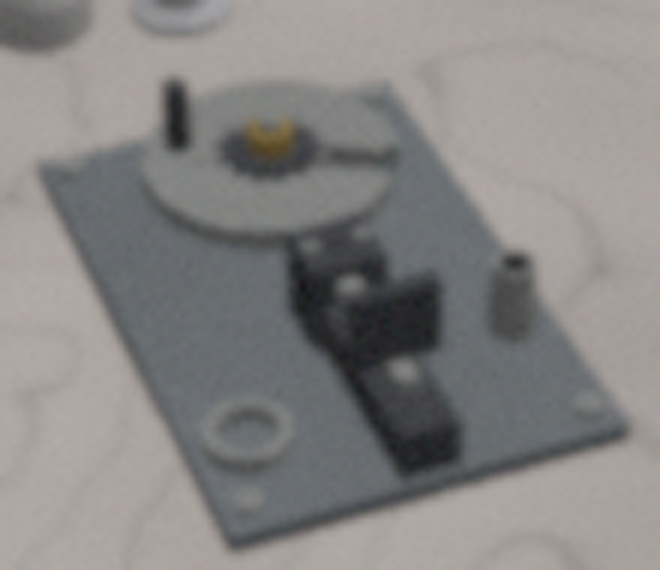

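```bash
cat > h.py <<'E'
import numpy as np, cv2, pickle
from scipy.optimize import least_squares
def proj(cam,P):
    M=np.array(cam["camera_from_world"]);P=np.atleast_2d(P)
    r,_=cv2.Rodrigues(M[:3,:3])
    return cv2.projectPoints(P.astype(float),r,M[:3,3],np.array(cam["K"]),np.array(cam["dist_coeffs"]))[0][:,0]
def f2w(p,P):
    x,y,a=p[:3];c,s=np.cos(a),np.sin(a);P=np.atleast_2d(P)
    return np.c_[x+c*P[:,0]-s*P[:,1], y+s*P[:,0]+c*P[:,1], P[:,2]]
def disc(th,r,z,off=0): # slot dir at pi+th
    return [r*np.cos(np.pi+th+off), r*np.sin(np.pi+th+off), z]
E
cat > fit.py <<'E'
from h import *
d=pickle.load(open("s0.pkl","rb"))
def model(p):
    th,q=p[3],p[4]; tb=-.173+q
    T=[[.09,-.1,.012],[-.215,-.1,.012],[-.215,.1,.012],[.09,.1,.012],[0,0,.073],disc(th,.047,.088,np.pi),disc(th,.065,.051),[-.093,0,.06],
       [tb,-.022,.09],[tb,.022,.09]]
    S=[[.09,.1,.012],[.09,-.1,.012],[-.215,-.1,.012],[-.215,.1,.012],[0,0,.070],disc(th,.047,.09,np.pi),disc(th,.047,.051,np.pi),disc(th,.065,.051),
       [tb,.022,.09],[tb,-.022,.09],[tb,-.022,.049],[tb,.022,.049]]
    return proj(d["top"],f2w(p,T)),proj(d["side"],f2w(p,S))
t=np.array([[65,97],[608,57],[640,410],[88,453],[230,255],[190,338],[280,150],[405,243],[557,190],[560,272]])
s=np.array([[42,165],[388,85],[628,430],[235,540],[270,128],[176,82],[178,148],[393,155],[348,308],[438,278],[437,345],[358,362]])
t=(t+.5)/6-.5+[270,175]; s=(s+.5)/6-.5+[270,175]
def res(p):
    a,b=model(p); return np.r_[(a-t).ravel(),(b-s).ravel()]
r=least_squares(res,[.55,.05,np.pi/2,1,0],loss="soft_l1")
print(r.x); a,b=model(r.x); print((a-t).round(1).tolist()); print((b-s).round(1).tolist())
print("lug",f2w(r.x,disc(r.x[3],.047,.072,np.pi)),"tab",f2w(r.x,[-.173+r.x[4],0,.0695]))
np.save("p.npy",r.x)
E
python3 fit.py
```

```text
[0.53239536 0.09619508 1.64048119 1.08413905 0.00301135]
[[-0.4, -0.8], [0.8, -1.1], [0.8, 0.7], [-0.3, 0.4], [0.0, 0.1], [0.2, -0.0], [0.3, -0.7], [0.4, 0.0], [-0.5, -0.6], [0.2, -0.0]]
[[-1.1, -0.5], [-0.1, -1.0], [0.3, -1.1], [-1.5, -0.4], [-0.3, -0.9], [-0.4, 0.5], [-0.1, -0.0], [0.7, 0.9], [0.2, -1.1], [0.2, -0.0], [0.3, 0.3], [-1.2, 1.4]]
lug [[0.48942236 0.1152298  0.072     ]] tab [[ 0.54423141 -0.07338101  0.0695    ]]
```

```bash
cat >> h.py <<'E'
from scipy.spatial.transform import Rotation as R
def ray(cam,uv,z):
    M=np.array(cam["camera_from_world"]);u=cv2.undistortPoints(np.array([[uv]],float),np.array(cam["K"]),np.array(cam["dist_coeffs"]))[0,0]
    Rm=M[:3,:3].T;c=-Rm@M[:3,3];v=Rm@np.r_[u,1];return c+v*(z-c[2])/v[2]
E
python3 - <<'E'
from h import *
from plant import env
s=env.sense(); m=R.from_quat(s["ee_rot"]).as_matrix(); print(m.round(3))
d=pickle.load(open("s0.pkl","rb"));c=d["top"]
for n,uv,z in [("can",(186,223),.17),("hub",(242,215),.085),("jar",(239,241),.06),("socket",(346.7,191.5),.052),("ring",(359.5,236),.02)]: print(n,ray(c,uv,z).round(3))
E
```

```text
[[ 0.965 -0.001  0.263]
 [-0.263 -0.002  0.965]
 [ 0.    -1.    -0.002]]
can [0.513 0.447 0.17 ]
hub [0.54  0.302 0.085]
jar [0.458 0.316 0.06 ]
socket [ 0.615 -0.027  0.052]
ring [ 0.473 -0.068  0.02 ]
```

```bash
cat >> h.py <<'E'
def rel(tgts,hand=-1):
    "tgts: world (x,y,z,phi) ; prints rows relative to the measured pose"
    from plant import env
    s=env.sense(); m=R.from_quat(s["ee_rot"]); p=s["ee_pos"]
    print("now",s["clock"],p.round(4),"phi",round(float(np.arctan2(*m.as_matrix()[[1,0],2])),3),"F",s["wrist_force"].round(1),"q",s["qpos"].round(2),"op",round(s["opening"],4))
    for x,y,z,ph in tgts:
        zt=[np.cos(ph),np.sin(ph),0];yt=[0,0,-1];xt=np.cross(yt,zt)
        T=R.from_matrix(np.c_[xt,yt,zt])
        print(np.r_[hand,m.inv().apply(np.array([x,y,z])-p),(m.inv()*T).as_rotvec()].round(4).tolist())
def disc_tcp(th,gap,z=.062,dr=0):
    p=np.load("p.npy"); P=np.array(disc(th,.047+dr,z,np.pi)); dr_=np.array([np.sin(th),-np.cos(th),0])
    w=f2w(p,P-gap*dr_)[0]; return [*w[:2],z,p[2]+th-np.pi/2]
E
python3 - <<'E'
from h import *
a=disc_tcp(1.084,.038,.2); print(a)
rel([[.32,.35,.215,1.22],a])
E
```

```text
[np.float64(0.47403039587650125), np.float64(0.08049378391733629), 0.2, np.float64(1.1536848593357911)]
now 0.1 [0.1706 0.6265 0.2176] phi 1.305 F [-0.4 -0.3 -0.6] q [-1.33  0.62 -0.01  1.42  0.01  1.1  -0.04] op 0.093
[-1.0, 0.2168, 0.0032, -0.2275, 0.0022, 0.085, 0.0001]
[-1.0, 0.4362, 0.0186, -0.4471, 0.0022, 0.1514, 0.0002]
```

drive_tool(
  motion=[-1, 0.035, 0, -0.035, 0, 0.012, 0, -1, 0.07, 0, -0.07, 0, 0.024, 0, -1, 0.105, 0, -0.105, 0, 0.036, 0, -1, 0.14, 0.002, -0.14, 0, 0.048, 0, -1, 0.175, 0.004, -0.178, 0, 0.06, 0],
)

```text
clock: 0.6
ee_pos: [0.2928, 0.409, 0.2144]
ee_rot: [0.698, -0.115, 0.115, -0.698]
wrist_force: [1.3, 0.5, 0.4]
opening: 0.0577
```

drive_tool(
  motion=[-1, 0.035, 0, -0.036, 0, 0.012, 0, -1, 0.07, 0.002, -0.071, 0, 0.024, 0, -1, 0.105, 0.004, -0.107, 0, 0.036, 0, -1, 0.14, 0.006, -0.143, 0, 0.048, 0, -1, 0.175, 0.008, -0.178, 0, 0.06, 0],
)

```text
clock: 1.1
ee_pos: [0.4011, 0.1844, 0.2066]
ee_rot: [0.694, -0.136, 0.136, -0.694]
wrist_force: [0.4, 0.8, 0.3]
opening: 0.0177
```

```bash
python3 - <<'E'
from h import *
rel([disc_tcp(1.084,.038,.12),disc_tcp(1.084,.038,.062)])
E
```

```text
now 1.1 [0.4011 0.1844 0.2066] phi 1.185 F [0.4 0.8 0.3] q [-0.55  0.31  0.09  2.01 -0.04  0.82  0.75] op 0.0177
[-1.0, 0.1067, 0.0866, -0.0688, 0.0001, 0.0312, -0.0002]
[-1.0, 0.1067, 0.1446, -0.0688, 0.0001, 0.0312, -0.0002]
```

drive_tool(
  motion=[-1, 0.03, 0.02, -0.02, 0, 0.01, 0, -1, 0.06, 0.04, -0.04, 0, 0.02, 0, -1, 0.09, 0.06, -0.06, 0, 0.03, 0, -1, 0.1, 0.08, -0.066, 0, 0.03, 0, -1, 0.1, 0.08, -0.066, 0, 0.03, 0],
)

```text
clock: 1.6
ee_pos: [0.4677, 0.0849, 0.1245]
ee_rot: [0.693, -0.149, 0.146, -0.69]
wrist_force: [0.1, 0.3, 0.1]
opening: 0.0006
```

```bash
python3 - <<'E'
from h import *
from plant import snapshot
rel([disc_tcp(1.084,.038,.062)])
for n,(a,b,c,e) in {"top":(165,265,265,395),"side":(165,275,265,385)}.items():
    i=snapshot(n)["img"][a:b,c:e,::-1]; cv2.imwrite(f"pics/{n}1.png",cv2.resize(i,None,fx=4,fy=4,interpolation=cv2.INTER_CUBIC))
E
```

```text
now 1.6 [0.4677 0.0849 0.1245] phi 1.15 F [0.1 0.3 0.1] q [-0.3   0.49  0.11  2.03 -0.08  0.64  1.01] op 0.0006
[-1.0, 0.0078, 0.0624, -0.0012, 0.0043, -0.0034, -0.0037]
```

View pics/side1.png

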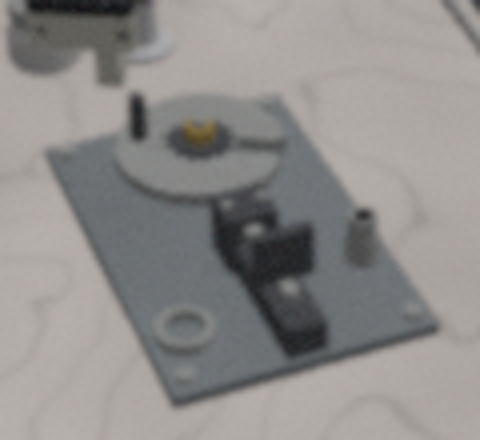

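View pics/top1.png

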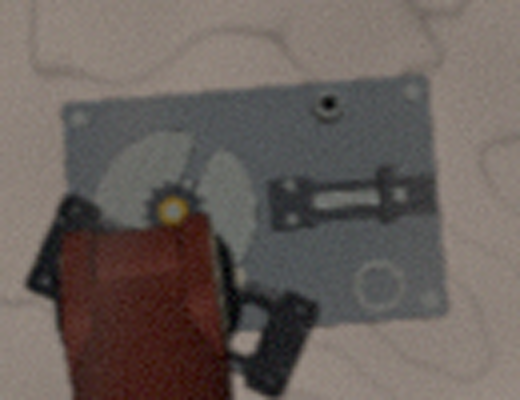

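```bash
python3 - <<'E'
from h import *
d=pickle.load(open("s0.pkl","rb"))
print(((proj(d["side"],[.4677,.0849,.1245])-[265,165])*4).round())
E
```

```text
[[113.  84.]]
```

drive_tool(
  motion=[-1, 0.006, 0.02, -0.001, 0.004, -0.003, -0.004, -1, 0.008, 0.04, -0.001, 0.004, -0.003, -0.004, -1, 0.008, 0.055, -0.001, 0.004, -0.003, -0.004, -1, 0.008, 0.06, -0.001, 0.004, -0.003, -0.004, -1, 0.008, 0.06, -0.001, 0.004, -0.003, -0.004],
)

```text
clock: 2.2
ee_pos: [0.4752, 0.0847, 0.0671]
ee_rot: [-0.691, 0.143, -0.146, 0.694]
wrist_force: [0.3, -0.2, 0.4]
opening: 0.0006
```

```bash
python3 - <<'E'
from h import *
rel([disc_tcp(t,.0245,.063) for t in (1.084,.95,.82,.7,.58,.46,.34,.22,.1,0)])
E
```

```text
now 2.2 [0.4752 0.0847 0.0671] phi 1.16 F [ 0.3 -0.2  0.4] q [-0.28  0.59  0.08  2.06 -0.1   0.49  1.04] op 0.0006
[-1.0, 0.0007, 0.0042, 0.0091, -0.0045, 0.0067, 0.0036]
[-1.0, -0.0022, 0.0042, 0.0156, -0.0048, 0.1407, 0.0033]
[-1.0, -0.004, 0.0042, 0.0222, -0.005, 0.2707, 0.003]
[-1.0, -0.005, 0.0042, 0.0285, -0.0052, 0.3907, 0.0027]
[-1.0, -0.0052, 0.0043, 0.0349, -0.0053, 0.5107, 0.0024]
[-1.0, -0.0046, 0.0043, 0.0412, -0.0055, 0.6307, 0.0021]
[-1.0, -0.0033, 0.0043, 0.0474, -0.0056, 0.7507, 0.0018]
[-1.0, -0.0012, 0.0044, 0.0534, -0.0058, 0.8707, 0.0014]
[-1.0, 0.0016, 0.0044, 0.0592, -0.0059, 0.9907, 0.0011]
[-1.0, 0.0044, 0.0044, 0.0637, -0.006, 1.0907, 0.0008]
```

drive_tool(
  motion=[-1, 0.001, 0.004, 0.009, -0.004, 0.007, 0.004, -1, -0.002, 0.004, 0.016, -0.005, 0.14, 0.003, -1, -0.004, 0.004, 0.022, -0.005, 0.27, 0.003, -1, -0.005, 0.004, 0.028, -0.005, 0.39, 0.003, -1, -0.005, 0.004, 0.028, -0.005, 0.39, 0.003],
)

```text
clock: 2.7
ee_pos: [0.4832, 0.1132, 0.0635]
ee_rot: [-0.651, 0.275, -0.276, 0.652]
wrist_force: [-0.1, -0.1, 0.5]
opening: 0.0003
```

```bash
python3 - <<'E'
from h import *
from plant import snapshot
rel([disc_tcp(t,.0245,.063) for t in (.58,.46,.34,.22)])
for n,(a,b,c,e) in {"side":(165,275,265,385)}.items():
    i=snapshot(n)["img"][a:b,c:e,::-1]; cv2.imwrite(f"pics/{n}2.png",cv2.resize(i,None,fx=4,fy=4,interpolation=cv2.INTER_CUBIC))
E
```

```text
now 2.7 [0.4832 0.1132 0.0635] phi 0.771 F [-0.1 -0.1  0.5] q [-0.41  0.62  0.2   2.03 -0.23  0.51  0.73] op 0.0003
[-1.0, -0.0031, 0.0005, 0.0047, -0.0021, 0.1209, 0.0009]
[-1.0, -0.005, 0.0005, 0.0108, -0.0021, 0.2409, 0.0007]
[-1.0, -0.0062, 0.0005, 0.0171, -0.0022, 0.3609, 0.0006]
[-1.0, -0.0065, 0.0005, 0.0234, -0.0022, 0.4809, 0.0005]
```

View pics/side2.png

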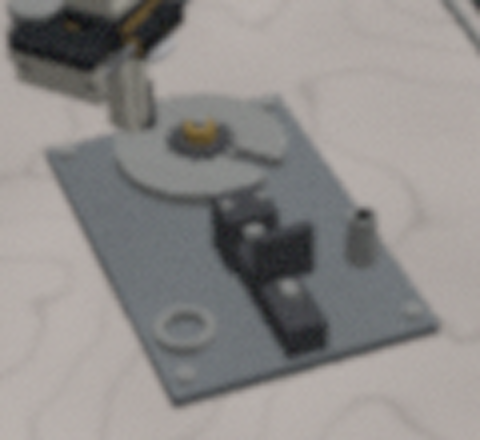

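drive_tool(
  motion=[-1, -0.003, 0, 0.005, -0.002, 0.12, 0.001, -1, -0.005, 0, 0.011, -0.002, 0.24, 0.001, -1, -0.006, 0, 0.017, -0.002, 0.36, 0.001, -1, -0.006, 0, 0.023, -0.002, 0.48, 0.001, -1, -0.006, 0, 0.023, -0.002, 0.48, 0.001],
)

```text
clock: 3.25
ee_pos: [0.4952, 0.1325, 0.063]
ee_rot: [0.568, -0.422, 0.422, -0.567]
wrist_force: [0.7, -0.4, 0.9]
opening: 0.0008
```

```bash
cat >> h.py <<'E'
def pic(name,tag,f=6):
    from plant import snapshot
    a,b,c,e={"top":(175,260,270,390),"side":(175,270,270,380)}[name]
    r=snapshot(name); i=r["img"][a:b,c:e,::-1]; cv2.imwrite(f"pics/{name}{tag}.png",cv2.resize(i,None,fx=f,fy=f,interpolation=cv2.INTER_CUBIC))
E
python3 - <<'E'
from h import *
d=pickle.load(open("s0.pkl","rb"));p=np.load("p.npy")
pic("side","3")
for th in (1.084,.8,.6,.4,.3,.2,.1,0,-.1,-.2): print(th,(((proj(d["side"],f2w(p,[disc(th,.065,.051),disc(th,.028,.051)]))-[270,175])+.5)*6-.5).round().tolist())
rel([disc_tcp(t,.0245,.063) for t in (.1,0,-.1)])
E
```

```text
1.084 [[397.0, 160.0], [324.0, 156.0]]
0.8 [[388.0, 182.0], [320.0, 165.0]]
0.6 [[376.0, 196.0], [315.0, 171.0]]
0.4 [[359.0, 208.0], [307.0, 176.0]]
0.3 [[349.0, 213.0], [303.0, 179.0]]
0.2 [[338.0, 218.0], [299.0, 181.0]]
0.1 [[327.0, 222.0], [294.0, 182.0]]
0 [[315.0, 226.0], [289.0, 184.0]]
-0.1 [[302.0, 229.0], [283.0, 185.0]]
-0.2 [[289.0, 231.0], [278.0, 186.0]]
now 3.3 [0.495  0.1319 0.063 ] phi 0.293 F [ 0.9 -0.1  0.3] q [-0.53  0.65  0.34  1.99 -0.39  0.57  0.37] op 0.0007
[-1.0, -0.0047, 0.0, 0.0069, 0.0014, 0.1232, 0.0]
[-1.0, -0.0063, 0.0, 0.012, 0.0014, 0.2232, 0.0001]
[-1.0, -0.0074, 0.0, 0.0172, 0.0013, 0.3232, 0.0002]
```

View pics/side3.png

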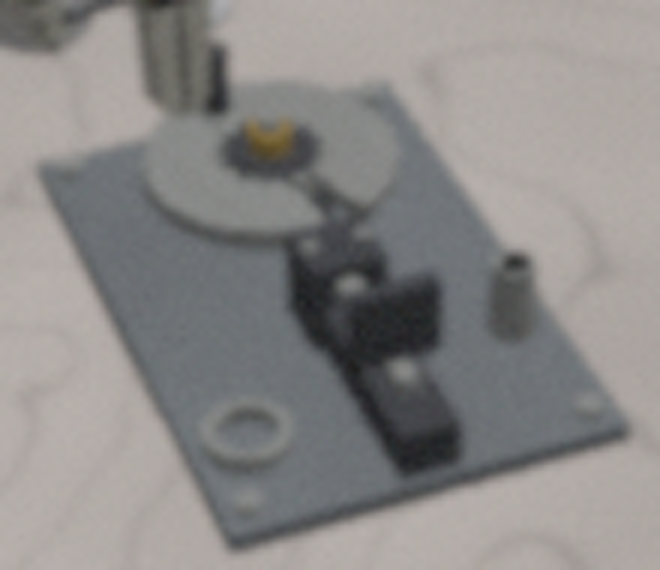

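drive_tool(
  motion=[-1, -0.003, 0, 0.004, 0.001, 0.08, 0, -1, -0.005, 0, 0.008, 0.001, 0.15, 0, -1, -0.006, 0, 0.0125, 0.001, 0.235, 0, -1, -0.0065, 0, 0.013, 0.001, 0.243, 0],
)

```text
clock: 3.7
ee_pos: [0.5053, 0.1411, 0.0628]
ee_rot: [0.512, -0.488, 0.488, -0.511]
wrist_force: [-0.7, 0.3, 0.4]
opening: 0.0004
```

```bash
python3 - <<'E'
from h import *
pic("side","4",7); pic("top","4")
rel([disc_tcp(t,.0245,.063) for t in (0,-.03,-.1)])
E
```

```text
now 3.8 [0.5053 0.1411 0.0629] phi 0.048 F [ 0.1 -0.2 -1.2] q [-0.58  0.67  0.42  1.96 -0.46  0.61  0.18] op 0.0003
[-1.0, -0.0003, -0.0001, -0.0006, 0.0011, -0.0215, 0.0003]
[-1.0, -0.0011, -0.0001, 0.0008, 0.0011, 0.0085, 0.0003]
[-1.0, -0.0027, -0.0001, 0.0042, 0.0011, 0.0785, 0.0004]
```

View pics/side4.png

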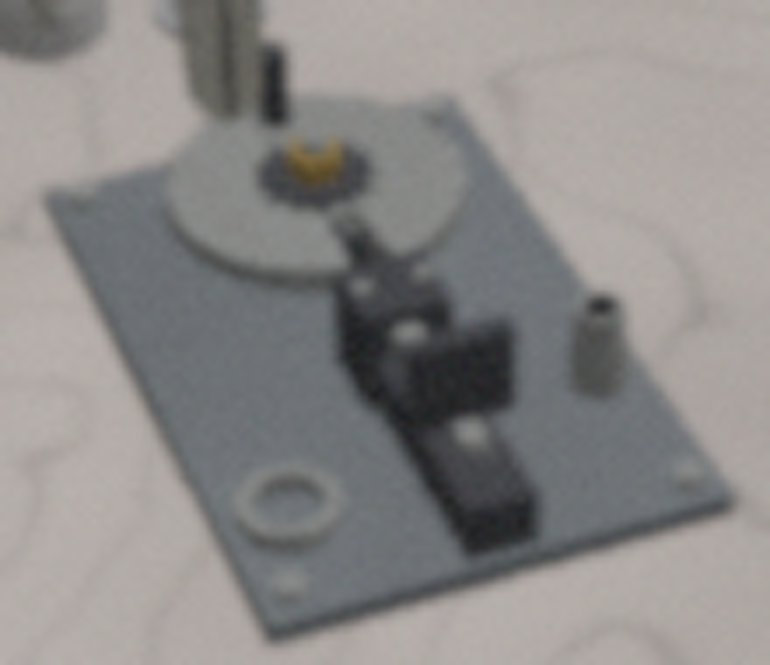

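View pics/top4.png

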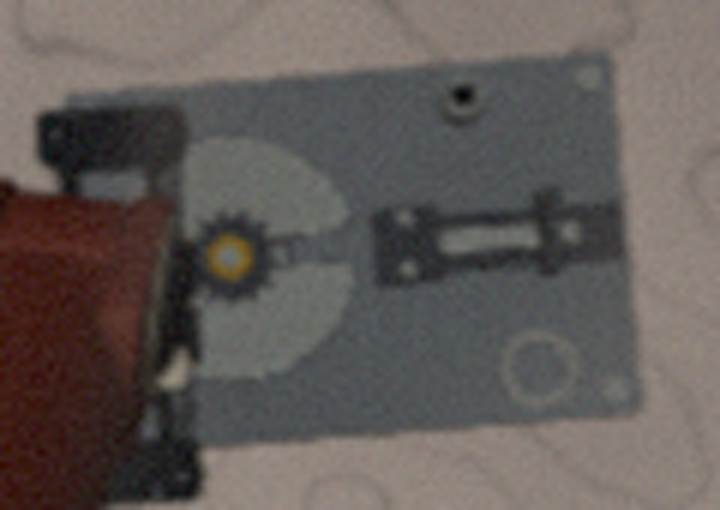

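```bash
python3 - <<'E'
from h import *
d=pickle.load(open("s0.pkl","rb"));p=np.load("p.npy")
for th in (.1,0.05,0,-.05,-.1):
  for n,o,f in (("top",(270,175),6),("side",(270,175),7)):
    print(th,n,(((proj(d[n],f2w(p,[disc(th,.065,.051,-.183),disc(th,.065,.051,.183),disc(th,.036,.051)]))-o)+.5)*f-.5).round().tolist())
E
python3 - <<'E'
import cv2
i=cv2.imread("pics/top4.png")[180:320,180:460]; cv2.imwrite("pics/top4c.png",cv2.resize(i,None,fx=2.8,fy=2.8,interpolation=cv2.INTER_CUBIC))
E
```

```text
0.1 top [[355.0, 258.0], [347.0, 214.0], [299.0, 245.0]]
0.1 side [[355.0, 266.0], [405.0, 250.0], [351.0, 223.0]]
0.05 top [[355.0, 264.0], [349.0, 220.0], [300.0, 249.0]]
0.05 side [[347.0, 268.0], [399.0, 253.0], [347.0, 224.0]]
0 top [[354.0, 270.0], [351.0, 226.0], [300.0, 252.0]]
0 side [[340.0, 269.0], [393.0, 256.0], [343.0, 225.0]]
-0.05 top [[354.0, 277.0], [352.0, 232.0], [300.0, 256.0]]
-0.05 side [[332.0, 270.0], [386.0, 258.0], [339.0, 226.0]]
-0.1 top [[352.0, 283.0], [354.0, 238.0], [300.0, 259.0]]
-0.1 side [[324.0, 270.0], [379.0, 260.0], [335.0, 227.0]]
```

View pics/top4c.png

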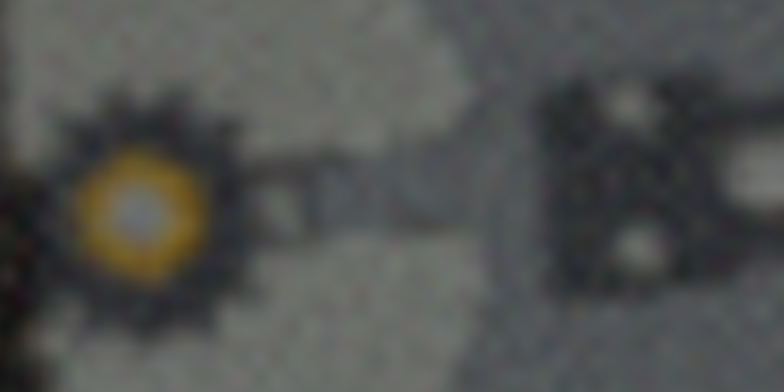

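drive_tool(
  motion=[-1, -0.001, 0, 0.001, 0, 0.02, 0, -1, -0.0015, 0, 0.002, 0, 0.04, 0, -1, -0.0015, 0, 0.0022, 0, 0.04, 0],
)

```text
clock: 4.1
ee_pos: [0.5073, 0.1427, 0.0627]
ee_rot: [0.502, -0.499, 0.499, -0.501]
wrist_force: [-0.8, -1.2, -0.3]
opening: 0.0006
```

```bash
python3 - <<'E'
from h import *
pic("top","5")
i=cv2.imread("pics/top5.png")[180:320,180:460]; cv2.imwrite("pics/top5c.png",cv2.resize(i,None,fx=2.8,fy=2.8,interpolation=cv2.INTER_CUBIC))
rel([disc_tcp(0,.05,.063)])
E
```

```text
now 4.15 [0.5073 0.1427 0.0627] phi 0.005 F [-0.7 -0.1  1.5] q [-0.59  0.68  0.43  1.95 -0.47  0.61  0.15] op 0.0003
[-1.0, 0.003, -0.0002, -0.0281, 0.0015, -0.0643, 0.0005]
```

View pics/top5c.png

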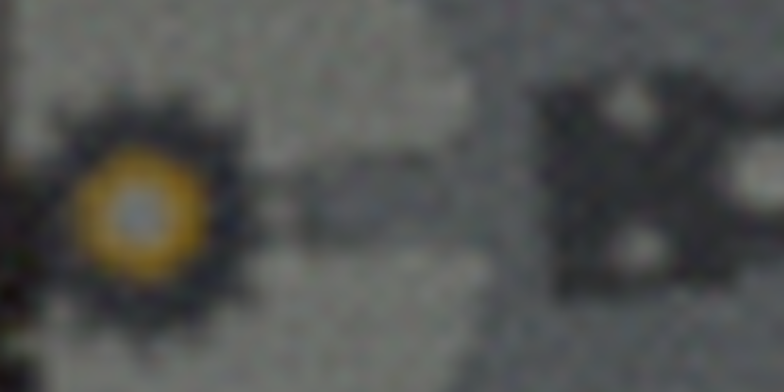

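drive_tool(
  motion=[-1, 0, 0, -0.012, 0, 0, 0, -1, 0, 0, -0.025, 0, 0, 0, -1, 0, -0.03, -0.03, 0, 0, 0, -1, 0, -0.065, -0.03, 0, 0, 0, -1, 0, -0.09, -0.03, 0, 0, 0],
)

```text
clock: 4.65
ee_pos: [0.4782, 0.1429, 0.1547]
ee_rot: [-0.501, 0.498, -0.499, 0.502]
wrist_force: [-0.5, -0.4, -0.4]
opening: 0.0006
```

```bash
python3 - <<'E'
from h import *
p=np.load("p.npy"); w=f2w(p,[-.197,0,.15])[0]
rel([[*w,p[2]-np.pi/2]])
E
```

```text
now 4.65 [0.4782 0.1429 0.1547] phi 0.005 F [-0.5 -0.4 -0.4] q [-0.7   0.51  0.54  1.95 -0.37  0.78  0.05] op 0.0006
[-1.0, 0.2436, 0.0047, 0.0665, -0.0011, -0.0643, -0.0002]
```

drive_tool(
  motion=[-1, 0.045, 0, 0.012, 0, -0.012, 0, -1, 0.09, 0, 0.025, 0, -0.024, 0, -1, 0.135, 0, 0.037, 0, -0.036, 0, -1, 0.18, 0, 0.05, 0, -0.048, 0, -1, 0.215, 0, 0.06, 0, -0.06, 0],
)

```text
clock: 5.15
ee_pos: [0.5394, -0.0754, 0.1533]
ee_rot: [0.516, -0.483, 0.484, -0.515]
wrist_force: [1.0, 0.9, 0.2]
opening: 0.0005
```

```bash
python3 - <<'E'
from h import *
p=np.load("p.npy"); w=f2w(p,[-.197,0,.063])[0]
rel([[*w,p[2]-np.pi/2]])
E
```

```text
now 5.15 [ 0.5394 -0.0754  0.1533] phi 0.064 F [1.  0.9 0.2] q [-0.22  0.57  0.5   1.82 -0.35  0.83  0.51] op 0.0005
[-1.0, 0.0252, 0.0903, 0.005, -0.0005, -0.006, 0.0019]
```

drive_tool(
  motion=[-1, 0.025, 0, 0.005, 0, -0.006, 0, -1, 0.026, 0, 0.005, 0, -0.006, 0, -1, 0.026, 0.04, 0.005, 0, -0.006, 0, -1, 0.026, 0.07, 0.005, 0, -0.006, 0, -1, 0.026, 0.07, 0.005, 0, -0.006, 0],
)

```text
clock: 5.65
ee_pos: [0.5422, -0.0948, 0.0793]
ee_rot: [0.52, -0.485, 0.478, -0.516]
wrist_force: [0.4, -0.1, 0.3]
opening: 0.0002
```

```bash
python3 - <<'E'
from h import *
p=np.load("p.npy"); w=f2w(p,[-.197,0,.063])[0]
rel([[*w,p[2]-np.pi/2]]); pic("side","6",7); pic("top","6")
E
```

```text
now 5.65 [ 0.5422 -0.0948  0.0793] phi 0.073 F [ 0.4 -0.1  0.3] q [-0.14  0.68  0.43  1.86 -0.42  0.7   0.61] op 0.0002
[-1.0, 0.0058, 0.0163, 0.0037, 0.0095, 0.0034, -0.0033]
```

View pics/side6.png

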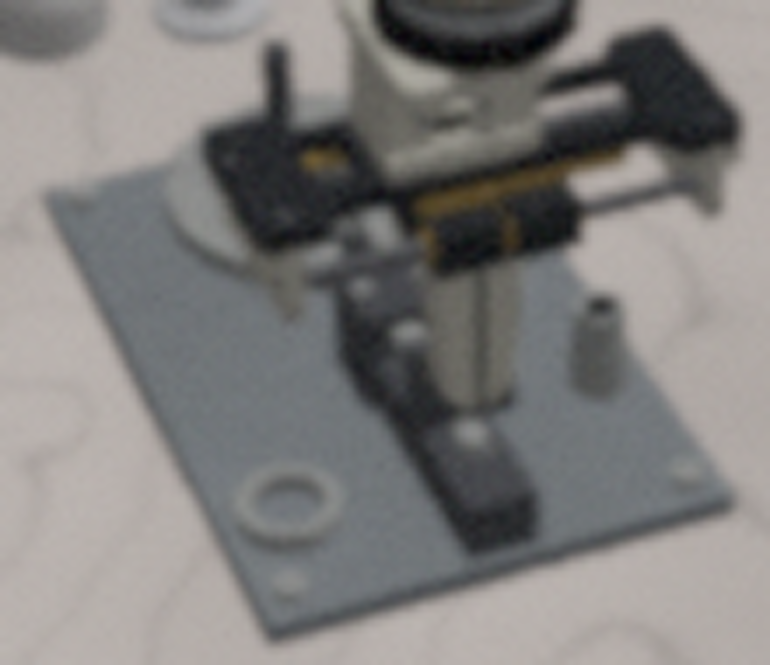

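View pics/top6.png

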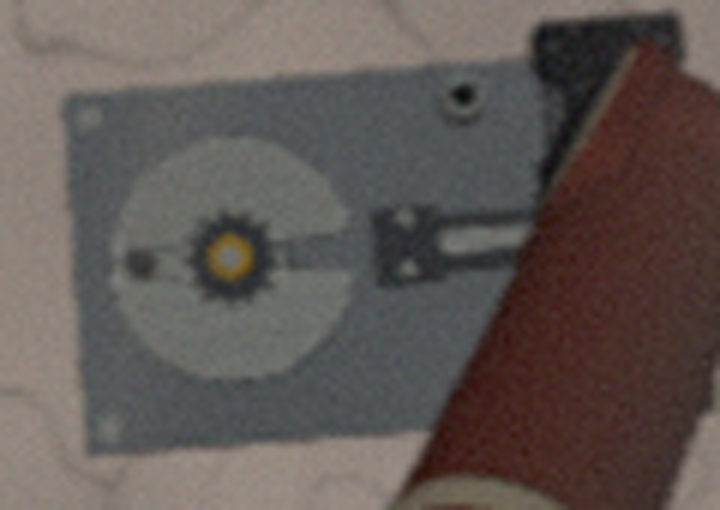

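drive_tool(
  motion=[-1, 0.002, 0.01, 0.003, 0.005, 0.003, 0, -1, 0.002, 0.017, 0.003, 0.009, 0.003, -0.003, -1, 0.002, 0.017, 0.003, 0.009, 0.003, -0.003],
)

```text
clock: 6.05
ee_pos: [0.5479, -0.099, 0.0655]
ee_rot: [-0.516, 0.48, -0.485, 0.518]
wrist_force: [0.0, -0.7, 0.3]
opening: 0.0005
```

```bash
python3 - <<'E'
from h import *
p=np.load("p.npy")
rel([[*f2w(p,[x,0,.063])[0],p[2]-np.pi/2] for x in (-.197,-.16,-.1305)])
E
```

```text
now 6.05 [ 0.5479 -0.099   0.0655] phi 0.068 F [ 0.  -0.7  0.3] q [-0.12  0.7   0.41  1.87 -0.44  0.65  0.62] op 0.0005
[-1.0, 0.0012, 0.0025, -0.0019, -0.0071, -0.0014, 0.0028]
[-1.0, -0.0358, 0.0024, -0.002, -0.0071, -0.0014, 0.0028]
[-1.0, -0.0653, 0.0023, -0.002, -0.0071, -0.0014, 0.0028]
```

drive_tool(
  motion=[-1, -0.01, 0.001, -0.002, -0.005, 0, 0, -1, -0.018, 0.001, -0.002, -0.005, 0, 0, -1, -0.026, 0.001, -0.002, -0.005, 0, 0, -1, -0.034, 0.001, -0.002, -0.005, 0, 0, -1, -0.04, 0.001, -0.002, -0.005, 0, 0],
)

```text
clock: 6.55
ee_pos: [0.5433, -0.0589, 0.0648]
ee_rot: [0.517, -0.481, 0.484, -0.517]
wrist_force: [-1.7, -1.5, 0.6]
opening: 0.0006
```

```bash
python3 - <<'E'
from h import *
p=np.load("p.npy")
rel([[*f2w(p,[x,0,.063])[0],p[2]-np.pi/2] for x in (-.16,-.1305)]); pic("side","7",7); pic("top","7")
E
```

```text
now 6.55 [ 0.5433 -0.0589  0.0648] phi 0.069 F [-1.7 -1.5  0.6] q [-0.2   0.69  0.42  1.9  -0.45  0.64  0.56] op 0.0006
[-1.0, 0.0046, 0.0018, -0.0001, -0.0024, -0.0011, 0.0034]
[-1.0, -0.0249, 0.0017, -0.0001, -0.0024, -0.0011, 0.0034]
```

View pics/top7.png

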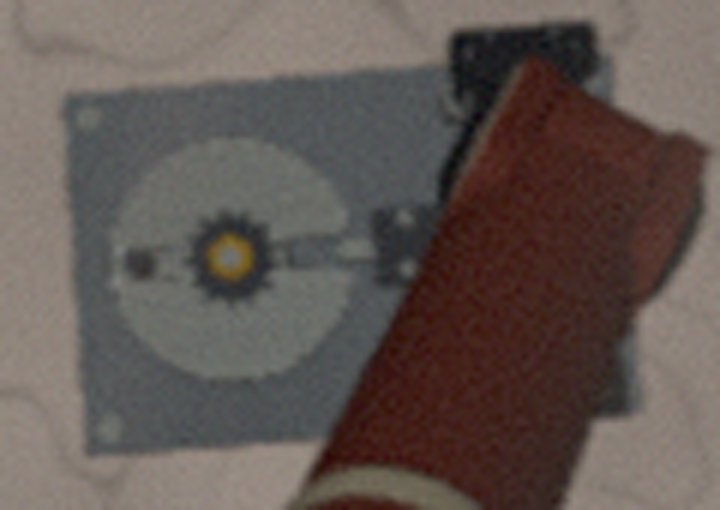

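drive_tool(
  motion=[-1, -0.007, 0.001, 0, 0, 0, 0, -1, -0.014, 0.001, 0, 0, 0, 0, -1, -0.02, 0.001, 0, 0, 0, 0, -1, -0.0235, 0.001, 0, 0, 0, 0, -1, -0.0245, 0.001, 0, 0, 0, 0],
)

```text
clock: 7.15
ee_pos: [0.5425, -0.0364, 0.0638]
ee_rot: [0.517, -0.48, 0.485, -0.516]
wrist_force: [1.4, -6.0, 0.1]
opening: 0.0007
```

```bash
python3 - <<'E'
from h import *
p=np.load("p.npy")
rel([[*f2w(p,[x,0,.063])[0],p[2]-np.pi/2] for x in (-.1305,)]); pic("side","8",7); pic("top","8")
E
```

```text
now 7.15 [ 0.5425 -0.0364  0.0638] phi 0.068 F [ 1.4 -6.   0.1] q [-0.25  0.69  0.42  1.91 -0.45  0.63  0.53] op 0.0007
[-1.0, -0.0025, 0.0007, -0.0009, -0.0043, -0.0019, 0.0061]
```

View pics/top8.png

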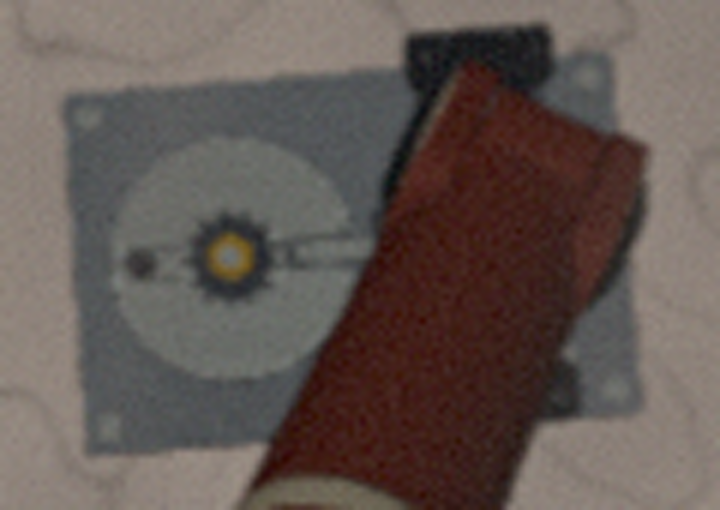

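drive_tool(
  motion=[-1, -0.002, 0, 0, 0, 0, 0, -1, -0.004, 0, 0, 0, 0, 0, -1, -0.005, 0, 0, 0, 0, 0, -1, -0.005, 0, 0, 0, 0, 0],
)

```text
clock: 7.65
ee_pos: [0.5425, -0.0365, 0.0639]
ee_rot: [0.517, -0.479, 0.488, -0.514]
wrist_force: [1.5, -11.3, -2.1]
opening: 0.0005
```

drive_tool(
  motion=[-1, -0.004, 0, 0, 0, 0, 0, -1, -0.007, 0, 0, 0, 0, 0, -1, -0.01, 0, 0, 0, 0, 0, -1, -0.01, 0, 0, 0, 0, 0],
)

```text
clock: 8.05
ee_pos: [0.5425, -0.0365, 0.0642]
ee_rot: [0.518, -0.476, 0.494, -0.51]
wrist_force: [2.3, -25.3, -5.9]
opening: 0.0002
```

```bash
python3 - <<'E'
from h import *
pic("side","9",7)
rel([])
E
```

```text
now 8.1 [ 0.5425 -0.0365  0.0642] phi 0.058 F [  1.9 -24.6  -6.2] q [-0.27  0.69  0.44  1.91 -0.44  0.62  0.5 ] op 0.0004
```

View pics/side9.png

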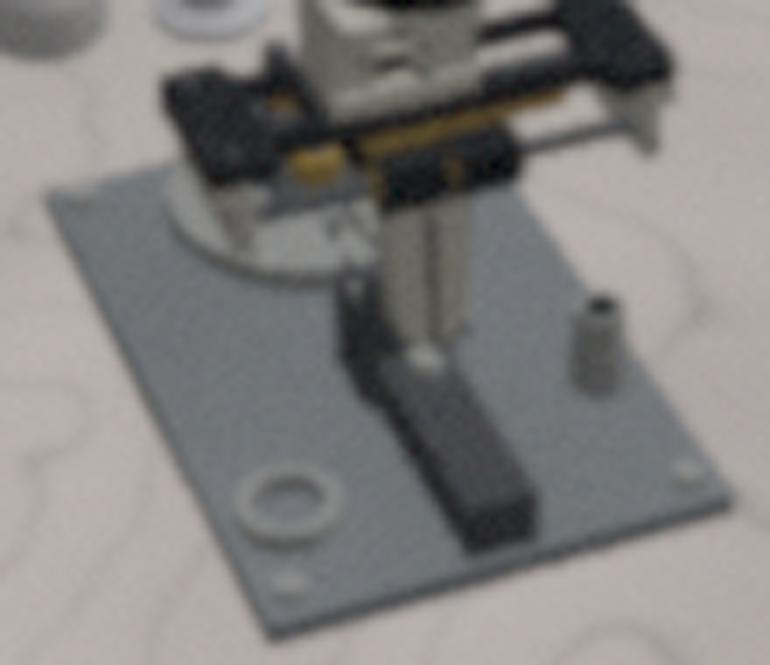

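drive_tool(
  motion=[-1, 0.01, 0, 0, 0, 0, 0, -1, 0.02, 0, 0, 0, 0, 0, -1, 0.035, 0, 0, 0, 0, 0, -1, 0.045, -0.02, 0, 0, 0, 0, -1, 0.045, -0.06, 0, 0, 0, 0],
)

```text
clock: 8.6
ee_pos: [0.5412, -0.0651, 0.1218]
ee_rot: [0.518, -0.484, 0.482, -0.515]
wrist_force: [-0.6, 0.9, -0.7]
opening: 0.0001
```

drive_tool(
  motion=[-1, 0.02, -0.05, -0.01, 0, 0, 0, -1, 0.05, -0.09, -0.02, 0, 0, 0, -1, 0.09, -0.11, -0.03, 0, 0, 0, -1, 0.13, -0.11, -0.04, 0, 0, 0, -1, 0.17, -0.11, -0.05, 0, 0, 0],
)

```text
clock: 9.1
ee_pos: [0.5053, -0.2378, 0.2353]
ee_rot: [-0.516, 0.48, -0.484, 0.518]
wrist_force: [-0.1, 0.2, -0.7]
opening: 0.0006
```

drive_tool(
  motion=[-1, 0.04, 0, 0, 0, 0, 0, -1, 0.08, 0, 0, 0, 0, 0, -1, 0.1, 0, 0, 0, 0, 0, -1, 0.1, 0, 0, 0, 0, 0],
)

```text
clock: 9.5
ee_pos: [0.5106, -0.3402, 0.234]
ee_rot: [0.516, -0.482, 0.485, -0.515]
wrist_force: [-0.4, 0.0, -0.1]
opening: 0.0007
```

```bash
sed 's/s0.pkl/s1.pkl/' fit.py >/dev/null; python3 - <<'E'
from h import *
pic("side","10",6); pic("top","10")
d=pickle.load(open("s0.pkl","rb"));p=np.load("p.npy")
rel([])
for q in (.045,.05):
    tb=-.173+q
    print(q,(((proj(d["side"],f2w(p,[[tb,.022,.09],[tb,-.022,.09],[tb,-.022,.049],[tb,.022,.049]]))-[270,175])+.5)*6-.5).round().tolist(),
    (((proj(d["top"],f2w(p,[[tb,.022,.09],[tb,-.022,.09],[q-.084,0,.049]]))-[270,175])+.5)*6-.5).round().tolist())
E
```

```text
now 9.6 [ 0.5121 -0.3358  0.2338] phi 0.069 F [-0.2  1.   0. ] q [ 0.23  0.59  0.54  1.53 -0.32  1.11  0.91] op 0.0005
0.045 [[316.0, 248.0], [404.0, 225.0], [405.0, 294.0], [318.0, 316.0]] [[480.0, 278.0], [473.0, 193.0], [306.0, 252.0]]
0.05 [[312.0, 242.0], [400.0, 219.0], [401.0, 288.0], [315.0, 310.0]] [[470.0, 279.0], [463.0, 193.0], [297.0, 253.0]]
```

View pics/side10.png

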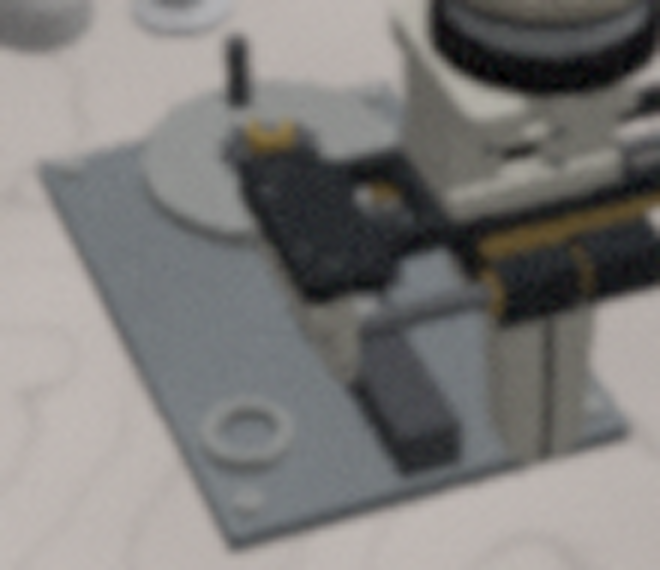

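View pics/top10.png

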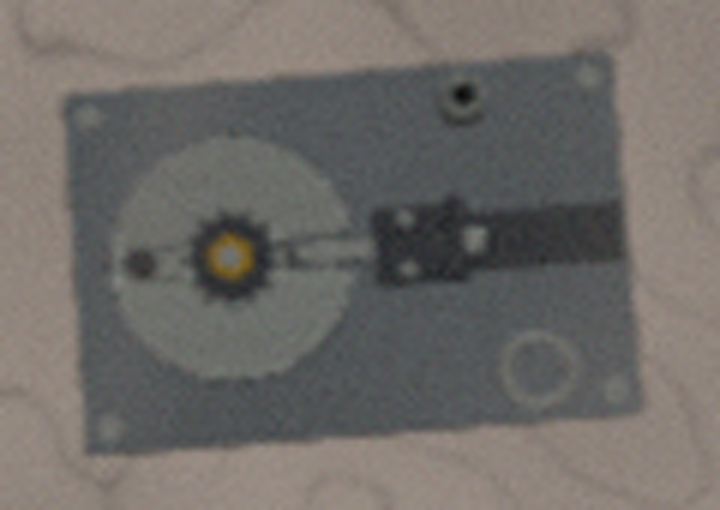

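```bash
python3 - <<'E'
from plant import env
print(env.job_done())
E
```

```text
the job is handed in; nothing more can be done
None
```

The spindle is locked: the slot is lined up with the bar, and the bar is pushed through it to its hard stop. I handed the job in at about 9.6 s.

- **Disc:** with the shut fingertips I pushed the pin round from about +1.08 rad. The last top picture before the bar went in showed the slot within about 0.02 rad of line.
- **Bar:** I pushed the tab from behind, and the nose entered the slot without jamming. At the end it stayed at the same position while the push rose from 6 N to 25 N, so I took that as the hard stop.
- **Last checks:** in the final top picture the tab's back face lies where the calibration puts full home (50 mm). The socket and ring are where they started. The hand is well clear, with the fingertips 0.23 m above the bench and no contact force.
- **Not confirmed:** the stop came about 2.5 mm before the position I had calculated for the fingertips. That is close to the 2 mm calibration error, and the 25 N push and the picture both point to full home. In the last side picture the gripper hid the tab, so the picture check rests on the top camera only.

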